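Clamp a heatsink in the spring-clamp drilling jig

ROBOT

A 6-joint arm with a two-finger parallel gripper is mounted at the origin on the work surface. World frame = base frame: x ahead of the robot, y to its left, z up, the work surface at z = 0. Lengths are in mm, angles in rad, forces in N, time in s.
With the tool pointing down it reaches from about 350 to 950 mm from the base axis. Payload 17.4 kg.
Tool frame: the origin (TCP) lies at the very end of the fingers, on their centre line; the grasp point (between the pads) lies 19 mm behind it; y points along the fingers, z is the direction in which the jaws open and shut, and the axes are right-handed (so a half turn about y gives the same grasp; the last joint's range is limited). The gripper opens to 93 mm and grips with 3 to 60 N. Pads are 15 mm wide; open, the fingers measure 128 mm over their backs; the gripper's body (75 mm by 188 mm) begins 65 mm behind the grasp point.
Start: joints at [1.222, 0.116, 1.442, -0, 1.584, -0.038], TCP at [206.437, 642.663, 218.646] pointing down, gripper open.
Joint ranges: [-2.83, 2.83], [-0.83, 2.19], [0.07, 2.5], [-1.14, 4.28], [0.01, 3], [-2.97, 2.97]. Speed limits (rad/s): [1.89, 1.89, 2.22, 3.14, 3.14, 3.14].

INTERFACE

Orientations are given as a rotation vector (axis times angle).
In Python, from cell import arm, capture, spot_in, regions_of, place_of gives the robot as it stands.
- The arm moves only by the tool step_arm, never from a script. Its argument "rows" is a list of rows, each a list of 4 numbers: the shift along the tool's x, y, z in m, then the turn about the tool's y in degrees. In form: [[tx, ty, tz, roll], ...]. A call has 1 to 8 rows; each row shifts and turns the commanded pose from where the row before left it, along the tool's axes as they then stand; what a row does not reach is not made up. A row lasts 1/12 s, in which the tool goes at most 41.7 mm and 7.16 degrees, less where a joint would pass 70% of its speed; a pose out of reach is approached as far as the arm can. A call with a gripper value outside its range is refused whole. "grip" is the closure in counts, from 0 (fully open) to 255 (shut), set as the call begins (left out, the last holds). The fingers move at their own pace and stop on an object; "force" is the grip in N (left out, the last holds). Time passes only in rows, so rows that do not move let the fingers close. It gives the time, the measured TCP pose, the force and the opening at its end, in the units of the state.
- arm.state(): the state, without advancing time (a new reading comes with each control period).
- capture(name): name is "scene" or "side" or "wrist"; returns a dict with "img" (400x640x3 uint8, red, green, blue), "fx", "fy", "cx", "cy" (pixels), "rvec" (rotation vector, rad) and "tvec" (3), from world to camera coordinates, as OpenCV has them. Camera axes: x right, y down, z forward; pixel columns grow to the right and rows downward; lengths in mm; the calibration is good to about 2 mm. A picture is of the moment at which its call begins. There is no depth.
- arm.finish_job(): hands the job in, once; it reports no verdict.
Trained networks look in the newest picture that a camera, given by its name, has taken for a name from the list of things; names that differ only in an ending like _2 or _b are one class to them, and where a whole thing is asked for, a point or a joint stands for the part that bears it (a point fixed in the world has none). Each returns a list of dicts, best first, with "conf" (0 to 1); they miss things now and then, are a little off and sometimes report something else, mostly with a low value. They report only what shows in the picture. A call takes as long as a camera call. They do not tell look-alikes from the thing itself.
- spot_in(camera, query): "box" ([left, top, width, height] in pixels, round what is visible of it).
- regions_of(camera, query): "region" (400x640 bool, what is visible of it) and "box" ([left, top, width, height] in pixels, round what is visible of it).
- place_of(camera, query): "position" ([row, column] in pixels: a listed point, or the origin of a listed thing).
The state is a dict: "time_s": time; "joint_positions": joint angles; "joint_velocities": joint speeds; "effort": joint torques, N m; "ee_pos": TCP position; "tool_rot": TCP orientation; "force": force on the tool from outside, world axes, zero at the start; "ft_torque": the same for the moment, N m; "grip_width": finger opening in mm.
Only numpy, scipy, OpenCV 4.12 (cv2) and the standard library are available. Lean on these libraries where they do the work, as an engineer would, in place of code of your own. Each camera call takes 0.05 s, during which the arm holds its last target. There are 200 camera calls.

TASK

Get the heatsink ready for drilling in the blue jig: pull the sprung clamp arm back by its upright handle until its catch holds it by itself, without hauling it hard against the rubber buffer, then set the heatsink down flat in the nest between the two low rails, against or close to the fence, and let go. Then press the trigger paddle so that the arm snaps shut and clamps the heatsink square against the fence, and take the hand away. Leave the other things on the bench where they lie.

Things in the scene. Friction and masses are not known exactly. Their poses are not given: they have to be found in the camera images.
- jig: blue cast drilling jig fixed to the bench, 290 by 240 mm, deck 20 mm above the bench. x axis from the trigger side to the fence side, z up; origin at bench level. In its frame (mm): nest (2, -20, 20), pivot (-30, -120, 70), trigger_mid (-186, -51, 61). The steel fence stands 30 mm above the deck, its face to -x at x = 22, from y = -65 to 25.
- nest (a point): where the heatsink's underside centre lies when seated against the fence, on the deck; axes as the jig's, heatsink's long side along y. Fence face 20 mm away in +x. Two low rails (6 mm high, 4 mm thick, 50 mm long along x) leave the 60 mm heatsink 4.5 mm at each end. Blocked while the arm is shut; with it cocked, 30 mm or more is free on the -x side.
- pivot (a point): top of the clamp arm's vertical pivot, 70 mm above the bench; axes as the jig's. The arm is a 16 mm wide aluminium bar, 56 to 70 mm above the bench and 194 mm long, with a round rubber pad on its +x side, 100 mm from the pivot, reaching down to 30 mm above the bench, that presses the heatsink.
- handle (a point): the arm's handle, an upright round steel pin 14 mm across on the arm's free end, from 70 to 122 mm above the bench; this point is on its axis 100 mm above the bench, 180 mm from the pivot, and swings level about it. Pull it toward jig -x. A spring drives the arm shut: at the handle about 7 N at angle 0, 11 N at 0.6, and a damper adds 1 to 2 N when moving slowly.
- clamp (a joint): arm angle, rad: 0 shut, along jig +y; grows anticlockwise from above as the handle is pulled; about 0.12 on a seated heatsink. A sprung catch snaps in behind the arm at an unmeasured angle, each time different, between 0.48 and 0.78; riding onto it adds 1 to 4 N to the pull. To let it settle, ease back up to 8 mm at the handle: if caught, the arm stays and the pull falls away.
- buffer (a joint): how far the rubber buffer behind the arm is squeezed, m; 0 free. The arm meets it 0.5 to 5 mm (at the handle) past the catching point; from there the pull climbs 3 to 4 N per mm. Before it the pull stays under 15 N, so stop at about 16. More than 2.4 mm of squeeze (20 to 24 N at the handle) spoils the arm.
- trigger (a joint): how far the trigger paddle is pressed down, m: 0 up, 0.013 fully down. The catch is one piece with it: it dips as the arm rides over it, springs up when the arm is caught, and when pressed lets the arm go at 7 to 12 mm. Pressing takes 3 to 8 N with the arm cocked; springs up again when let go.
- trigger_mid (a point): top of the trigger paddle, 61 mm above the bench, for the middle setting of the catch; fixed to the jig, axes as the jig's. The paddle is a level steel plate, 60 by 44 mm, long side turned 0.6 rad anticlockwise from jig x; the real one is up to 24 mm from here along jig x: press straight down here. A dark bridge 78 mm high stands 49 mm from the paddle's middle, toward the arm.
- heatsink: aluminium heatsink with five upright fins, 40 mm (x) by 60 mm (y, along the fins) by 40 mm high, 100 to 210 g, standing on the bench; origin under its middle. Either long side may face the fence.
- transformer: bystander: small mains transformer, dark laminated core 44 x 52 x 40 mm with a white bobbin bulging from it, 350 g; origin under its middle
- chuck_key: bystander: T-shaped steel drill chuck key lying flat, 80 mm bar and 60 mm shank, 18 mm high; origin at the T, at table level
- circuit_board: bystander: thin brown copper-clad board, 80 x 60 x 4 mm, lying flat; origin under its middle
- screwdriver: bystander: screwdriver lying flat; origin under its middle
- brush: bystander: cleaning brush lying flat; origin under its middle
- tape_roll: bystander: roll of tape lying flat, 84 mm across, 25 mm high; origin under its middle
- bit_cup: bystander: black open cup, 68 mm across, 75 mm high; origin under its middle
Not all that is in view belongs to the job. Leave any red look-alike of the heatsink alone.

How it is judged (in metres and radians):
On the way, in this order (a step that is already met when the one before it is completed fails the run):
1. the arm is cocked and held by its catch, with the hand off the handle (value of joint clamp above 0.42 rad and velocity of joint clamp between -0.05 and 0.05 rad/s and distance between the grasp point and handle above 0.06 m), for 0.3 s.
2. the heatsink stands flat in the nest, released, with the arm still cocked (x of heatsink in the frame of nest between -0.02 and 0.003 m and y of heatsink in the frame of nest between -0.0055 and 0.0055 m and z of heatsink in the frame of nest between -0.002 and 0.002 m and angle between heatsink's own z axis and vertical below 0.05 rad and value of joint clamp above 0.42 rad and contact force between the fingers and heatsink below 0.1 N and linear speed of heatsink below 0.02 m/s), for 0.2 s.
3. the trigger is pressed while the arm is still cocked (value of joint trigger above 0.002 m and value of joint clamp above 0.42 rad and x of heatsink in the frame of nest between -0.02 and 0.003 m and y of heatsink in the frame of nest between -0.0055 and 0.0055 m and z of heatsink in the frame of nest between -0.002 and 0.002 m and angle between heatsink's own z axis and vertical below 0.05 rad).
At the end, for the whole second after the job is handed in: the heatsink stands flat (within 2 mm in height, 0.05 rad of upright) in the nest, square with the fence within 0.06 rad, within 3 mm of its place against the fence and 5.5 mm of the middle between the rails; the clamp arm rests on it at 0.07 to 0.17 rad, the trigger is up again, nothing moves (x of heatsink in the frame of nest between -0.003 and 0.003 m and y of heatsink in the frame of nest between -0.0055 and 0.0055 m and z of heatsink in the frame of nest between -0.002 and 0.002 m and angle between heatsink's own z axis and vertical below 0.05 rad and angle between the y axis of heatsink and the y axis of nest, either way round below 0.06 rad and value of joint clamp between 0.07 and 0.17 rad and velocity of joint clamp between -0.05 and 0.05 rad/s and value of joint trigger below 0.004 m and linear speed of heatsink below 0.02 m/s); the robot touches nothing.
It fails at once if the arm is hauled hard against its buffer (squeezed over 2.4 mm) (value of joint buffer above 0.0024 m).
It fails at once if the heatsink is tipped over (angle between heatsink's own z axis and vertical above 0.6 rad).
It fails at once if a bystander is moved by more than 30 mm (distance of any of transformer, chuck_key, circuit_board, screwdriver, brush, tape_roll, bit_cup from where it was at the start of the episode above 0.03 m).
It also fails if it takes over 72 s, if anything falls off the work surface, if the arm or the gripper's body presses on something with over 40 N, if the wrist force passes 120 N, or if a joint passes its speed limit or range.

## Working session

There is one attempt and no reset: what is moved stays moved. The work goes in short steps, Python scripts to look and compute and a tool call to move; the robot and the scene stay as the last step left them, time stands still between calls to the robot, and variables do not carry over. Pictures are saved under pics/ and viewed, about 8 in all and at most 12, crops included, and the job is handed in when it is done.

Besides the shell and the picture viewer there is one more tool, called after ">>>" as name(argument=value, ...) on one line, values as JSON. step_arm: Moves the arm, as the interface text tells. Its arguments: {"type":"object","properties":{"rows":{"type":"array","items":{"type":"array","items":{"type":"number"}}},"grip":{"type":"number"},"force":{"type":"number"}},"required":["rows"]}

```bash
mkdir -p pics; ls
cat > h.py <<'E'
import numpy as np, cv2
from cell import arm, capture, spot_in, regions_of, place_of
def ray(c,u,v):
    R=cv2.Rodrigues(np.array(c["rvec"],float))[0]; t=np.array(c["tvec"],float).ravel()
    o=-R.T@t; d=R.T@np.array([(u-c["cx"])/c["fx"],(v-c["cy"])/c["fy"],1.]); return o,d/np.linalg.norm(d)
def atz(c,u,v,z):
    o,d=ray(c,u,v); return o+d*(z-o[2])/d[2]
def proj(c,P):
    K=np.array([[c["fx"],0,c["cx"]],[0,c["fy"],c["cy"]],[0,0,1.]])
    return cv2.projectPoints(np.array(P,float).reshape(-1,3),np.array(c["rvec"],float),np.array(c["tvec"],float),K,None)[0][:,0]
def tri(rs):
    A=sum(np.eye(3)-np.outer(d,d) for o,d in rs); b=sum((np.eye(3)-np.outer(d,d))@o for o,d in rs); return np.linalg.solve(A,b)
E
python3 - <<'E'
from h import *
np.set_printoptions(precision=1,suppress=True)
C={}
for n in ("scene","side"):
    c=capture(n);C[n]=c
    cv2.imwrite(f"pics/{n}0.png",c["img"][:,:,::-1])
    print(n,ray(c,320,200))
    for q,z in [("nest",20),("pivot",70),("handle",100),("trigger_mid",61),("jig",0),("heatsink",0),("transformer",0),("bit_cup",0),("tape_roll",0),("brush",0),("screwdriver",0),("chuck_key",0),("circuit_board",0)]:
        for r in place_of(n,q)[:3]:
            v,u=r["position"]; print(q,round(r["conf"],2),"px",[round(u),round(v)],atz(c,u,v,z)[:2])
s=arm.state();print(s["ee_pos"],s["tool_rot"],s["force"],cv2.Rodrigues(np.array(s["tool_rot"]))[0])
E
```

```text
pics
scene (array([1087.6, -162.4, 1062. ]), array([-0.5,  0.2, -0.9]))
nest 0.68 px [326, 246] [638.1   7.7]
nest 0.48 px [413, 138] [342.  392.9]
nest 0.16 px [440, 201] [588.1 376.2]
pivot 0.94 px [286, 237] [605.4 -96.6]
handle 0.85 px [353, 214] [601.7  89.5]
trigger_mid 0.57 px [294, 187] [450.4 -37.1]
jig 0.97 px [336, 245] [632.8  37.6]
heatsink 0.92 px [164, 218] [ 413.9 -425.3]
heatsink 0.83 px [205, 225] [ 470.  -311.9]
heatsink 0.81 px [240, 219] [ 476.5 -209.7]
transformer 0.61 px [206, 261] [ 583.6 -325.8]
bit_cup 0.86 px [423, 170] [461.2 380.5]
tape_roll 0.62 px [414, 138] [331.5 405.9]
brush 0.84 px [453, 228] [675.  383.3]
brush 0.69 px [239, 185] [ 357.9 -189.1]
screwdriver 0.7 px [442, 199] [575.1 392.5]
screwdriver 0.63 px [424, 169] [457.8 387.2]
chuck_key 0.49 px [239, 187] [ 365.2 -192. ]
circuit_board 0.84 px [237, 312] [ 747.8 -266.4]
side (array([ 198.8, -812.3,  676.7]), array([ 0.3,  0.7, -0.6]))
nest 0.92 px [350, 191] [645.1  36.1]
pivot 0.82 px [360, 206] [606.8 -98.5]
pivot 0.65 px [328, 162] [612.8 132.8]
handle 0.6 px [328, 164] [590.7  77.1]
trigger_mid 0.73 px [329, 162] [624.2 147.3]
trigger_mid 0.58 px [293, 206] [448.8 -25.8]
jig 0.89 px [348, 200] [633.7  23. ]
heatsink 0.84 px [346, 302] [ 467.3 -316.1]
heatsink 0.82 px [332, 268] [ 480.4 -211.5]
heatsink 0.81 px [342, 354] [ 406.7 -424.6]
transformer 0.85 px [400, 288] [ 596.7 -325.1]
transformer 0.54 px [297, 210] [478.4  33. ]
bit_cup 0.82 px [258, 155] [457.1 377.5]
tape_roll 0.78 px [220, 161] [327.2 385. ]
brush 0.74 px [313, 143] [666.1 393.4]
screwdriver 0.61 px [293, 146] [590.7 393.2]
chuck_key 0.65 px [280, 276] [ 356.7 -190.6]
circuit_board 0.56 px [439, 250] [ 751.  -254.1]
[206.5 642.7 218.6] [-1.6  0.2 -0.2] [ 0.4 -0.1  0.1] [[ 1.   0.   0.3]
 [-0.3 -0.   1. ]
 [ 0.  -1.  -0. ]]
```

Run:
```python
import cv2,numpy as np
a=cv2.imread("pics/scene0.png");b=cv2.imread("pics/side0.png")
cv2.imwrite("pics/jig_scene.png",cv2.resize(a[150:300,130:400],None,fx=2.96,fy=2.96,interpolation=cv2.INTER_CUBIC))
cv2.imwrite("pics/jig_side.png",cv2.resize(b[140:390,240:480],None,fx=2.4,fy=2.4,interpolation=cv2.INTER_CUBIC))
```

```text
(no output)
```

View pics/scene0.png

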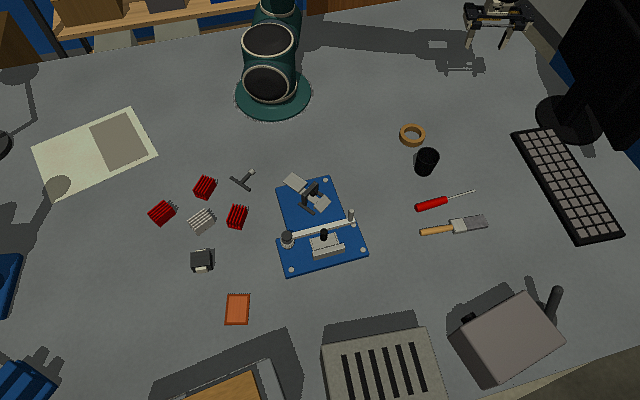

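View pics/jig_scene.png

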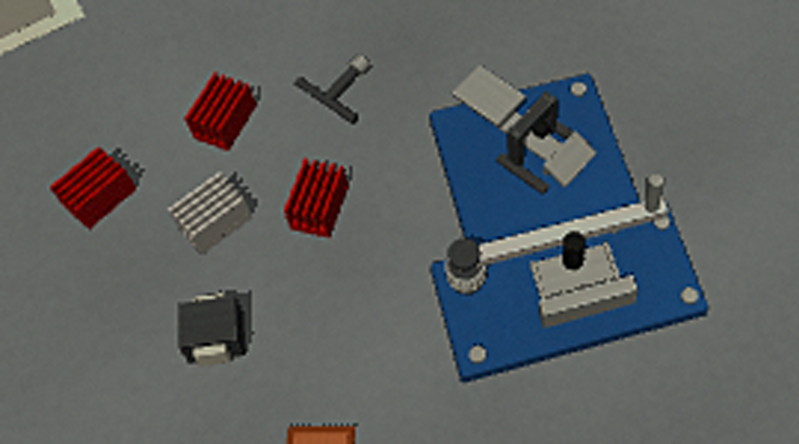

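View pics/jig_side.png

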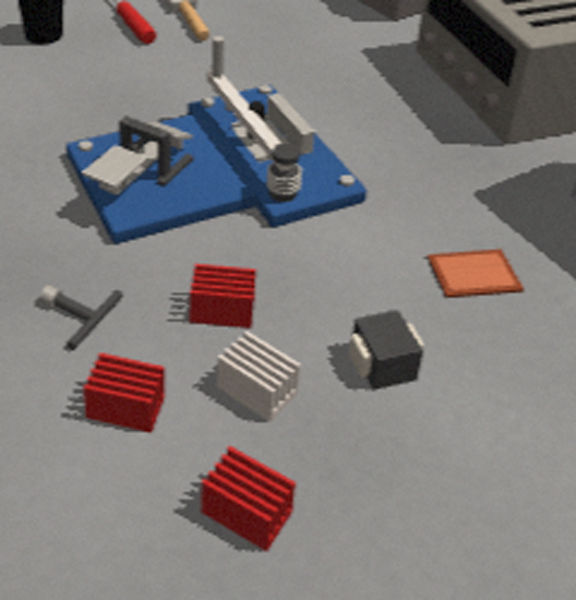

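Silver heatsink is at scene px (202,221), side crop (258,375). The red ones at (162,213), (205,187) and (237,217) are look-alikes. The paddle is at about scene px (295,182), in front of the dark bridge.

Run:
```python
from h import *
from scipy.optimize import least_squares
np.set_printoptions(precision=1,suppress=True)
C={n:capture(n) for n in("scene","side")}
c=C["scene"];s=C["side"]
# crop px -> full
f=lambda p:(130+p[0]/2.96,150+p[1]/2.96); g=lambda p:(240+p[0]/2.4,140+p[1]/2.4)
L={"pivot":(-30,-120,70),"handle":(-30,60,100),"fA":(22,-65,50),"fB":(22,25,50)}
pix=[("scene",(286,237),"pivot"),("scene",(353,214),"handle"),("side",(360,206),"pivot"),("side",(328,164),"handle")]
pts=[]
def w(p,q):
    x,y,a=p;X,Y,Z=q;return [x+X*np.cos(a)-Y*np.sin(a),y+X*np.sin(a)+Y*np.cos(a),Z]
fun=lambda p:np.concatenate([proj(C[n],[w(p,L[k])])[0]-u for n,u,k in pix]+[0*p])
r=least_squares(fun,[633,27,0.02],x_scale=[10,10,.1]);p=r.x;print("jig",p,p[2].round(3),"res",fun(p))
print("w",{k:np.array(w(p,v)) for k,v in {**L,"nest":(2,-20,20),"trig":(-186,-51,61),"hand":(-30,60,100)}.items()})
for n in C:
  for q in("trigger","heatsink"):
    for R in regions_of(n,q)[:4]:
        m=R["region"].astype(np.uint8);ct=max(cv2.findContours(m,0,2)[0],key=cv2.contourArea)
        M=np.argwhere(m);mc=M.mean(0);col=C[n]["img"][R["region"]].mean(0)
        print(n,q,round(R["conf"],2),R["box"],"cen",mc[::-1],"col",col,atz(C[n],mc[1],mc[0],61 if q=="trigger" else 30)[:2])
# paddle corners scene/side by eye
P=[(481,66),(524,97),(497,127),(453,93)];pc=np.array([atz(c,*f(q),61) for q in P]);print("paddle scene",pc[:,:2],pc.mean(0))
P=[(104,150),(154,160),(121,191),(82,175)];pc=np.array([atz(s,*g(q),61) for q in P]);print("paddle side",pc[:,:2],pc.mean(0))
```

```text
jig [630.5  26.4   0. ] 0.044 res [ 1.  -0.2 -2.4 -0.8 -0.5 -1.2  1.4 -1.7  0.   0.   0. ]
w {'pivot': array([605.8, -94.8,  70. ]), 'handle': array([597.9,  85. , 100. ]), 'fA': array([655.3, -37.6,  50. ]), 'fB': array([651.4,  52.3,  50. ]), 'nest': array([633.4,   6.5,  20. ]), 'trig': array([446.9, -32.7,  61. ]), 'hand': array([597.9,  85. , 100. ])}
scene trigger 0.9 [284.2, 174.3, 46.6, 37.1] cen [305.6 190.8] col [116.  117.7 109.9] [472.4  -7. ]
scene heatsink 0.95 [223.8, 202.9, 24.9, 30.5] cen [235.9 216.6] col [90.3  8.1  5.8] [ 484.4 -217.9]
scene heatsink 0.89 [149.2, 201.9, 27.1, 26.9] cen [161.5 213.1] col [91.5  7.4  5.7] [ 415.3 -422.6]
scene heatsink 0.81 [193.0, 175.0, 22.8, 26.2] cen [204.2 187.5] col [85.5  5.6  3.6] [ 360.6 -291.8]
scene heatsink 0.76 [187.2, 212.2, 25.6, 26.2] cen [200.9 221.8] col [107.4 103.4  93.8] [ 474.1 -316.9]
side trigger 0.79 [274.9, 194.5, 39.8, 26.1] cen [291.7 207.8] col [160.4 154.7 145.9] [442.5 -31.2]
side heatsink 0.96 [271.7, 289.3, 36.5, 31.1] cen [291.3 303. ] col [118.5  30.2  29. ] [ 349.5 -298.7]
side heatsink 0.94 [324.0, 328.9, 38.7, 36.1] cen [342.5 347.3] col [119.8  28.2  27.3] [ 404.2 -430.4]
side heatsink 0.59 [328.5, 278.7, 36.0, 34.8] cen [346.9 296.4] col [137.  128.  120.7] [ 462.8 -325.3]
paddle scene [[399.  -27.4]
 [446.7   4.5]
 [473.4 -30.2]
 [423.2 -62.2]] [435.6 -28.8  61. ]
paddle side [[429.6  -1.2]
 [474.3 -38.5]
 [423.9 -76.2]
 [394.2 -35.3]] [430.5 -37.8  61. ]
```

```bash
cat >> h.py <<'E'
def to(t,ang=None):
    s=arm.state();R=cv2.Rodrigues(np.array(s["tool_rot"],float))[0];p=np.array(s["ee_pos"])
    a=np.degrees(np.arctan2(R[1,2],R[0,2]));d=R.T@(np.array(t)-p)
    print("t",s["time_s"],"pos",p.round(1),"jaw",a.round(2),"tilt",R[2].round(3),"F",np.round(s["force"],1),"w",s["grip_width"],"j",np.round(s["joint_positions"],2))
    print("shift tool",d.round(1),"len",np.linalg.norm(d).round(1),"roll deg",None if ang is None else ((a-ang+90)%180-90).round(2))
E
python3 -c "
from h import *
to([560,60,219],2.5)"
```

```text
t 1.7 pos [206.4 642.7 218.6] jaw 72.19 tilt [ 0. -1.  0.] F [-1.3 -0.2  0.7] w 93.04905144281115 j [ 1.22  0.12  1.44 -0.    1.58 -0.04]
shift tool [ 5.148e+02 -3.000e-01 -4.466e+02] len 681.5 roll deg 69.69
```

>>> step_arm(rows=[[0.0286,0,-0.0248,0],[0.0286,0,-0.0248,0],[0.0286,0,-0.0248,0],[0.0286,0,-0.0248,0],[0.0286,0,-0.0248,0],[0.0286,0,-0.0248,0],[0.0286,0,-0.0248,0],[0.0286,0,-0.0248,0]], grip=0)

```text
time_s: 2.37
ee_pos: [364.1, 382.1, 218.9]
tool_rot: [-1.557, 0.243, -0.244]
force: [0.6, 0.5, 0.3]
grip_width: 93.1
```

>>> step_arm(rows=[[0.0286,0,-0.0248,0],[0.0286,0,-0.0248,0],[0.0286,0,-0.0248,0],[0.0286,0,-0.0248,0],[0.0286,0,-0.0248,0],[0.0286,0,-0.0248,0],[0.0286,0,-0.0248,0],[0.0286,0,-0.0248,0]])

```text
time_s: 3.03
ee_pos: [521.4, 123.1, 219.0]
tool_rot: [-1.557, 0.243, -0.244]
force: [1.0, 0.8, 0.1]
grip_width: 93.1
```

>>> step_arm(rows=[[0.0286,0,-0.0248,0],[0.0286,0,-0.0248,0],[0,0,0,6.97],[0,0,0,6.97],[0,0,0,6.97],[0,0,0,6.97],[0,0,0,6.97],[0,0,0,6.97]])

```text
time_s: 3.7
ee_pos: [560.1, 60.2, 218.7]
tool_rot: [-1.412, 0.815, -0.815]
force: [-0.6, -0.8, 0.6]
grip_width: 92.7
```

>>> step_arm(rows=[[0,0,0,6.97],[0,0,0,6.97],[0,0,0,6.97],[0,0,0,6.97],[0,0,0,0],[0,0,0,0]])

```text
time_s: 4.2
ee_pos: [560.0, 60.2, 218.7]
tool_rot: [-1.231, 1.174, -1.174]
force: [0.2, -0.4, -0.1]
grip_width: 92.9
```

Run:
```python
from h import *
np.set_printoptions(precision=1,suppress=True)
c=capture("wrist");cv2.imwrite("pics/w1.png",c["img"][:,:,::-1]);print(ray(c,320,200))
for q,z in [("pivot",70),("handle",100),("nest",20),("trigger_mid",61),("jig",0)]:
    for r in place_of("wrist",q)[:2]:
        v,u=r["position"]; print(q,round(r["conf"],2),[round(u),round(v)],atz(c,u,v,z)[:2])
```

```text
(array([557.2, 127.4, 385.2]), array([ 0. , -0.2, -1. ]))
pivot 0.65 [342, 316] [601.1 -93.6]
handle 0.98 [356, 176] [599.4  83.5]
nest 0.7 [370, 226] [636.    6.2]
jig 0.72 [369, 207] [636.1  26.1]
```

View pics/w1.png

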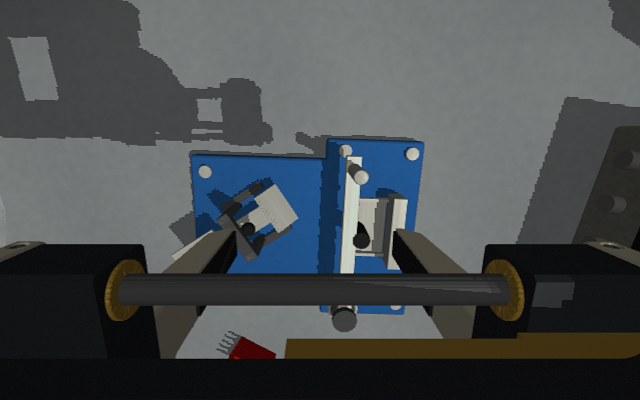

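Wrist view: the handle pin top is at px (362,178), the pivot at (344,318), and the arm is shut, lying along +y. This fits the estimates: handle about (599,84). I'll cage the pin with the fingers.

>>> step_arm(rows=[[-0.0112,0,0.02,0],[-0.0111,0,0.02,0],[0,0.032,0,0],[0,0.033,0,0],[0,0.033,0,0],[0,0.033,0,0],[0,0,0,0]])

```text
time_s: 5.08
ee_pos: [596.2, 84.0, 80.9]
tool_rot: [-1.237, 1.182, -1.173]
force: [-1.2, -0.0, -1.6]
grip_width: 92.8
```

>>> step_arm(rows=[[0,0,0,0],[0,0,0,0],[0,0,0,0],[0,0,0,0],[0,0,0,0],[0,0,0,0]], grip=200, force=20)

```text
time_s: 5.58
ee_pos: [599.4, 84.3, 88.6]
tool_rot: [-1.228, 1.176, -1.178]
force: [0.7, -0.3, -0.0]
grip_width: 57.8
```

Run:
```python
from h import *
to([599,84,88],2.5)
c=capture("wrist");cv2.imwrite("pics/w2.png",cv2.resize(c["img"][80:330,180:500,::-1],None,fx=2,fy=2))
for r in place_of("wrist","handle")[:2]:
    v,u=r["position"]; print(r["conf"],[u,v],atz(c,u,v,100))
```

```text
t 5.5833 pos [599.4  84.3  88.6] jaw 2.5 tilt [-0.    -1.     0.001] F [ 0.7 -0.3 -0. ] w 57.801856941534716 j [0.1  0.03 1.75 0.   1.36 0.05]
shift tool [ 0.2  0.6 -0.4] len 0.8 roll deg -0.0
0.88 [318.7, 247.2] [602.1916342   86.16654104 100.        ]
```

View pics/w2.png

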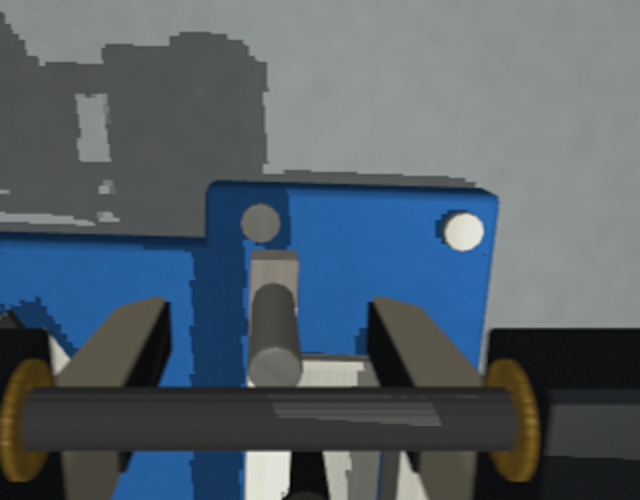

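>>> step_arm(rows=[[0,0,0,0],[0,0,0,0],[0,0,0,0],[0,0,0,0],[0,0,0,0],[0,0,0,0],[0,0,0,0],[0,0,0,0]])

```text
time_s: 6.35
ee_pos: [599.1, 84.2, 87.7]
tool_rot: [-1.229, 1.177, -1.177]
force: [0.2, -0.2, -1.0]
grip_width: 20.1
```

Run:
```python
from h import *
to([599,84,88],2.5)
c=capture("wrist")
print(atz(c,317.5,264,122),atz(c,316.5,222,70),proj(c,[[599.4,84.3,88.6],[599.4,84.3,107]]))
R=regions_of("wrist","handle")
for r in R[:1]: print(r["box"],r["conf"])
```

```text
t 6.35 pos [599.1  84.2  87.7] jaw 2.49 tilt [-0. -1.  0.] F [ 0.2 -0.2 -1. ] w 20.079312722581303 j [ 0.1   0.03  1.75 -0.    1.36  0.05]
shift tool [ 0.2 -0.3 -0.1] len 0.4 roll deg -0.01
[600.89402231  87.07224436 122.        ] [600.59994806  91.45057244  70.        ] [[314.17037788 243.04576396]
 [314.16845268 256.08660302]]
[302.7, 204.1, 43.5, 136.3] 0.61
```

>>> step_arm(rows=[[-0.002,0,-0.00471,-1.5],[6e-05,0,-0.00471,-1.5],[6e-05,0,-0.00471,-1.5],[6e-05,0,-0.00471,-1.5],[6e-05,0,-0.00471,-1.5],[6e-05,0,-0.00471,-1.5],[6e-05,0,-0.00471,-1.5],[6e-05,0,-0.00471,-1.5]])

```text
time_s: 7.12
ee_pos: [562.1, 81.2, 87.8]
tool_rot: [-1.317, 1.018, -1.02]
force: [9.1, 4.7, -4.5]
grip_width: 20.4
```

```bash
cat >> h.py <<'E'
def pull(P=np.array([605.3,-93.6]),yaw=.025):
    s=arm.state();p=np.array(s["ee_pos"][:2])-P;a=np.arctan2(-p[0],p[1]);f=np.array(s["force"])
    print("r",np.linalg.norm(p).round(1),"phi",(a-yaw).round(4),"Ft",(f[:2]@[np.cos(a),np.sin(a)]).round(2),"Fr",(f[:2]@[-np.sin(a),np.cos(a)]).round(2),"w",s["grip_width"])
E
python3 -c "
from h import *
pull();to([600,80,88],20)"
```

```text
r 180.0 phi 0.2171 Ft 9.93 Fr 2.36 w 20.385781743528096
t 7.1167 pos [562.1  81.2  87.8] jaw 14.63 tilt [-0.    -1.     0.002] F [ 9.1  4.7 -4.5] w 20.385781743528096 j [ 0.1  -0.05  1.83  0.    1.36 -0.16]
shift tool [10.7 -0.1 36.3] len 37.9 roll deg -5.37
```

>>> step_arm(rows=[[6e-05,0,-0.00471,-1.5],[6e-05,0,-0.00471,-1.5],[6e-05,0,-0.00471,-1.5],[6e-05,0,-0.00471,-1.5],[6e-05,0,-0.00471,-1.5],[6e-05,0,-0.00471,-1.5],[6e-05,0,-0.00471,-1.5],[0,0,0,0]])

```text
time_s: 7.78
ee_pos: [530.6, 70.6, 87.8]
tool_rot: [-1.383, 0.879, -0.88]
force: [6.0, 9.2, -3.9]
grip_width: 20.3
```

Run:
```python
from h import *
np.set_printoptions(precision=1,suppress=True)
pull()
c=capture("wrist");cv2.imwrite("pics/w3.png",cv2.resize(c["img"][100:340,60:460,::-1],None,fx=2,fy=2))
for n in("wrist","side"):
    if n!="wrist":c=capture(n)
    for r in place_of(n,"handle")[:1]+place_of(n,"trigger_mid")[:2]:
        v,u=r["position"]; print(n,r["conf"],[u,v],atz(c,u,v,100),atz(c,u,v,61))
```

```text
r 180.4 phi 0.4018 Ft 9.27 Fr 5.86 w 20.299176675845192
wrist 0.61 [318.1, 247.3] [532.1  73.4 100. ] [539.7  58.8  61. ]
side 0.59 [306.7, 168.8] [524.6  75.5 100. ] [546.6 135.5  61. ]
side 0.87 [295.0, 209.5] [432.3 -90.1 100. ] [448.1 -41.2  61. ]
side 0.29 [438.2, 251.7] [ 665.2 -340.5  100. ] [ 696.8 -308.6   61. ]
```

View pics/w3.png

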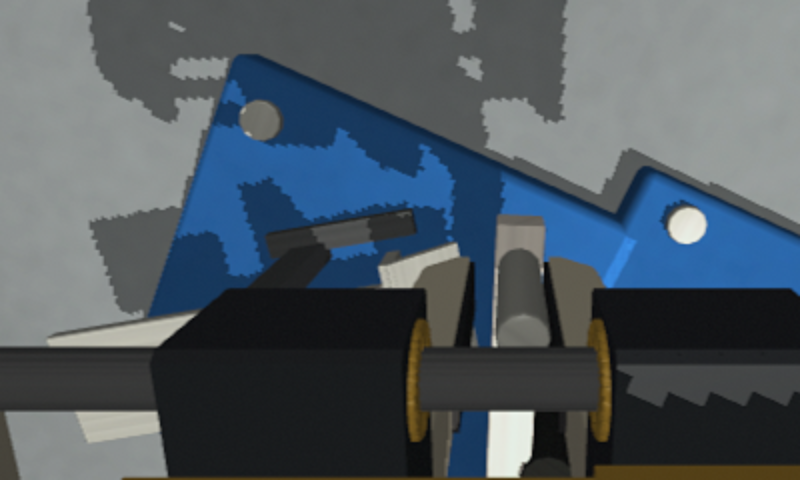

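>>> step_arm(rows=[[-0.0005,0,-0.003,-0.95],[-0.0005,0,-0.003,-0.95],[-0.0005,0,-0.003,-0.95],[0,0,-0.003,-0.95],[0,0,-0.003,-0.95],[0,0,0,0]])

```text
time_s: 8.58
ee_pos: [517.2, 64.3, 87.8]
tool_rot: [-1.41, 0.815, -0.819]
force: [10.1, 2.1, -4.5]
grip_width: 20.1
```

Run:
```python
from h import *
pull();to([530,70,88],27)
```

```text
r 180.9 phi 0.484 Ft 9.82 Fr -3.05 w 20.07921512440904
t 8.5833 pos [517.2  64.3  87.8] jaw 29.87 tilt [ 0.001 -1.     0.002] F [10.1  2.1 -4.5] w 20.07921512440904 j [ 0.07 -0.16  1.93  0.    1.37 -0.45]
shift tool [ 1.5 -0.1 14. ] len 14.0 roll deg 2.87
```

>>> step_arm(rows=[[0,0,-0.002,-0.64],[0,0,-0.002,-0.64],[0,0,-0.002,-0.64],[0,0,-0.002,-0.64]])

```text
time_s: 8.92
ee_pos: [510.7, 60.6, 87.9]
tool_rot: [-1.423, 0.781, -0.785]
force: [13.0, 4.8, -6.0]
grip_width: 20.1
```

>>> step_arm(rows=[[0,0,-0.002,-0.64],[0,0,-0.001,-0.32],[0,0,0,0],[0,0,0,0]])

```text
time_s: 9.25
ee_pos: [508.0, 59.0, 87.9]
tool_rot: [-1.428, 0.769, -0.772]
force: [10.0, 4.8, -4.5]
grip_width: 20.0
```

Run:
```python
from h import *
pull()
```

```text
r 181.0 phi 0.5426 Ft 11.02 Fr -1.39 w 19.956896818438732
```

>>> step_arm(rows=[[0,0,-0.002,-0.64],[0,0,-0.002,-0.64],[0,0,0,0],[0,0,0,0]])

```text
time_s: 9.58
ee_pos: [504.6, 56.8, 87.9]
tool_rot: [-1.434, 0.752, -0.755]
force: [9.9, 4.0, -3.6]
grip_width: 20.5
```

>>> step_arm(rows=[[0,0,-0.002,-0.64],[0,0,-0.002,-0.64],[0,0,0,0],[0,0,0,0]])

```text
time_s: 9.92
ee_pos: [501.3, 54.6, 87.9]
tool_rot: [-1.44, 0.735, -0.738]
force: [9.8, 5.9, -3.8]
grip_width: 20.2
```

>>> step_arm(rows=[[0,0,-0.002,-0.64],[0,0,-0.0015,-0.48],[0,0,0,0],[0,0,0,0]])

```text
time_s: 10.25
ee_pos: [498.5, 52.6, 87.9]
tool_rot: [-1.445, 0.72, -0.723]
force: [9.4, 5.1, -4.0]
grip_width: 20.7
```

>>> step_arm(rows=[[0,0,-0.0015,-0.48],[0,0,-0.0015,-0.48],[0,0,0,0],[0,0,0,0]])

```text
time_s: 10.58
ee_pos: [496.1, 50.8, 87.9]
tool_rot: [-1.45, 0.707, -0.71]
force: [9.2, 5.1, -4.0]
grip_width: 20.4
```

>>> step_arm(rows=[[0,0,-0.0015,-0.48],[0,0,-0.0015,-0.48],[0,0,0,0],[0,0,0,0]])

```text
time_s: 10.92
ee_pos: [493.7, 49.0, 87.9]
tool_rot: [-1.454, 0.694, -0.697]
force: [7.9, 7.0, -4.5]
grip_width: 20.2
```

>>> step_arm(rows=[[0,0,-0.0015,-0.48],[0,0,-0.001,-0.32],[0,0,0,0],[0,0,0,0]])

```text
time_s: 11.25
ee_pos: [491.9, 47.6, 87.9]
tool_rot: [-1.457, 0.683, -0.686]
force: [9.9, 7.8, -5.0]
grip_width: 20.4
```

>>> step_arm(rows=[[0,0,-0.001,-0.32],[0,0,-0.001,-0.32],[0,0,0,0],[0,0,0,0]])

```text
time_s: 11.58
ee_pos: [490.3, 46.3, 87.9]
tool_rot: [-1.46, 0.675, -0.677]
force: [9.3, 8.3, -3.3]
grip_width: 20.3
```

>>> step_arm(rows=[[0,0,-0.001,-0.32],[0,0,-0.001,-0.32],[0,0,0,0],[0,0,0,0]])

```text
time_s: 11.92
ee_pos: [488.6, 45.0, 87.9]
tool_rot: [-1.463, 0.666, -0.668]
force: [6.9, 7.3, -3.4]
grip_width: 20.1
```

Force fell by 2.5 N, so the catch may have taken. I'll ease back to check.

>>> step_arm(rows=[[0,0,0.002,0.64],[0,0,0.002,0.64],[0,0,0.001,0.32],[0,0,0,0],[0,0,0,0]])

```text
time_s: 12.33
ee_pos: [492.8, 48.3, 87.9]
tool_rot: [-1.456, 0.688, -0.69]
force: [11.3, 7.5, -5.1]
grip_width: 20.5
```

>>> step_arm(rows=[[0,0,-0.002,-0.64],[0,0,-0.002,-0.64],[0,0,-0.002,-0.64],[0,0,0,0],[0,0,0,0]])

```text
time_s: 12.75
ee_pos: [487.7, 44.3, 87.8]
tool_rot: [-1.465, 0.662, -0.664]
force: [7.1, 6.7, -2.6]
grip_width: 19.9
```

Run:
```python
from h import *
pull();to([488,45,88],39)
```

```text
r 181.2 phi 0.681 Ft 9.73 Fr 0.46 w 19.929326891219308
t 12.75 pos [487.7  44.3  87.8] jaw 41.34 tilt [ 0.    -1.     0.002] F [ 7.1  6.7 -2.6] w 19.929326891219308 j [ 0.04 -0.23  1.99  0.    1.38 -0.68]
shift tool [-0.4 -0.2  0.7] len 0.8 roll deg 2.34
```

>>> step_arm(rows=[[0,0,-0.001,-0.32],[0,0,-0.0007,-0.22],[0,0,0,0],[0,0,0,0]])

```text
time_s: 13.08
ee_pos: [486.6, 43.3, 87.9]
tool_rot: [-1.467, 0.655, -0.657]
force: [7.7, 7.7, -4.4]
grip_width: 20.2
```

>>> step_arm(rows=[[0,0,-0.001,-0.32],[0,0,-0.001,-0.32],[0,0,0,0],[0,0,0,0]])

```text
time_s: 13.42
ee_pos: [485.0, 41.9, 87.8]
tool_rot: [-1.47, 0.646, -0.648]
force: [6.5, 7.2, -2.2]
grip_width: 20.0
```

>>> step_arm(rows=[[0,0,-0.001,-0.32],[0,0,-0.001,-0.32],[0,0,0,0],[0,0,0,0]])

```text
time_s: 13.75
ee_pos: [483.4, 40.5, 87.8]
tool_rot: [-1.473, 0.638, -0.639]
force: [5.0, 7.4, -2.6]
grip_width: 20.5
```

>>> step_arm(rows=[[0,0,-0.001,-0.32],[0,0,-0.001,-0.32],[0,0,0,0],[0,0,0,0]])

```text
time_s: 14.08
ee_pos: [481.7, 39.0, 87.8]
tool_rot: [-1.476, 0.63, -0.63]
force: [3.3, 6.3, 0.0]
grip_width: 20.4
```

Run:
```python
from h import *
pull();to([488,45,88],39)
c=capture("wrist");cv2.imwrite("pics/w4.png",cv2.resize(c["img"][120:320,100:440,::-1],None,fx=2.3,fy=2.3))
for r in place_of("wrist","handle")[:2]:
    v,u=r["position"]; print(r["conf"],[u,v],atz(c,u,v,100))
```

```text
r 181.3 phi 0.7251 Ft 6.7 Fr 2.31 w 20.405328743258433
t 14.0833 pos [481.7  39.   87.8] jaw 43.8 tilt [-0.    -1.     0.002] F [3.3 6.3 0. ] w 20.405328743258433 j [ 0.03 -0.25  2.    0.    1.39 -0.74]
shift tool [ 0.1 -0.2  8.7] len 8.7 roll deg 4.8
0.68 [318.4, 253.0] [484.77107031  39.80811256 100.        ]
```

View pics/w4.png

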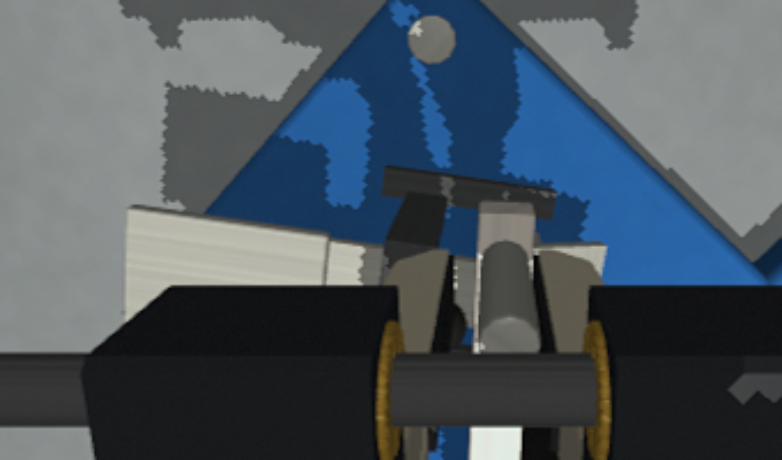

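>>> step_arm(rows=[[0,0,0.002,0.64],[0,0,0.002,0.64],[0,0,0.002,0.64],[0,0,0,0],[0,0,0,0]])

```text
time_s: 14.6
ee_pos: [486.0, 42.5, 87.6]
tool_rot: [-1.469, 0.657, -0.657]
force: [0.2, 0.2, 0.3]
grip_width: 19.8
```

Run:
```python
from h import *
pull()
```

```text
r 181.0 phi 0.6946 Ft 0.29 Fr -0.0 w 19.817254434330465
```

>>> step_arm(rows=[[0,-0.02,0,0],[0,-0.03,0,0],[0,-0.04,0,0],[0,-0.04,0,0]])

```text
time_s: 14.93
ee_pos: [485.4, 42.3, 218.7]
tool_rot: [-1.47, 0.658, -0.656]
force: [0.4, 0.2, 0.2]
grip_width: 19.7
```

Run:
```python
from h import *
np.set_printoptions(precision=1,suppress=True)
to([450,-260,219])
C={n:capture(n) for n in("scene","side")}
for n in C:
    for R in regions_of(n,"heatsink")[:6]:
        col=C[n]["img"][R["region"]].mean(0)
        if col[1]<60: continue
        ct=max(cv2.findContours(R["region"].astype(np.uint8),0,2)[0],key=cv2.contourArea)
        q=cv2.approxPolyDP(ct,2.,True)[:,0];print(n,R["conf"],[(list(p),atz(C[n],*p,40)[:2].round(0)) for p in q])
cv2.imwrite("pics/hs.png",np.hstack([cv2.resize(C["scene"]["img"][205:245,180:230,::-1],(400,320),interpolation=2),cv2.resize(C["side"]["img"][270:320,320:370,::-1],(320,320),interpolation=2)]))
c=C["side"]
for r in place_of("side","handle")[:1]:
    v,u=r["position"]; print(r["conf"],[u,v],atz(c,u,v,100))
```

```text
t 14.9333 pos [485.4  42.3 218.7] jaw 41.82 tilt [-0. -1. -0.] F [0.4 0.2 0.2] w 19.66245750556603 j [ 0.  -0.3  1.8 -0.   1.6 -0.7]
shift tool [ 201.8   -0.2 -227.9] len 304.4 roll deg None
scene 0.9 [([np.int32(204), np.int32(210)], array([ 444., -302.])), ([np.int32(187), np.int32(221)], array([ 467., -353.])), ([np.int32(197), np.int32(233)], array([ 512., -331.])), ([np.int32(203), np.int32(232)], array([ 514., -314.])), ([np.int32(214), np.int32(222)], array([ 491., -280.]))]
side 0.73 [([np.int32(341), np.int32(279)], array([ 467., -285.])), ([np.int32(330), np.int32(288)], array([ 435., -299.])), ([np.int32(330), np.int32(300)], array([ 423., -329.])), ([np.int32(353), np.int32(315)], array([ 450., -379.])), ([np.int32(363), np.int32(303)], array([ 482., -360.])), ([np.int32(364), np.int32(292)], array([ 497., -335.]))]
0.8 [296.6, 180.4] [478.6  29.7 100. ]
```

View pics/hs.png

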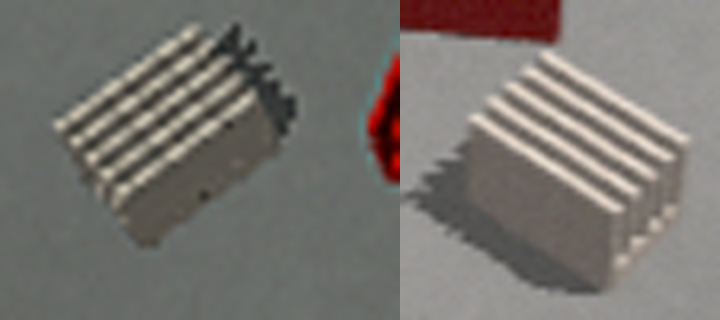

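Confirmed: the silver five-fin heatsink. Its top corners are at scene px (187,221), (204,209), (211,217) and (195,229). The chosen one is isolated, with the red ones at least 75 mm away.

Run:
```python
from h import *
np.set_printoptions(precision=1,suppress=True)
C={n:capture(n) for n in("scene","side")}
S=dict(scene=[(187.1,220.6),(204.4,208.5),(211.3,216.9),(195,229)],side=[(354.7,302.5),(331.3,288.8),(342.7,278.1),(365.3,291.6)])
for n in S:
    q=np.array([atz(C[n],u,v,40)[:2] for u,v in S[n]]);print(n,q.tolist(),"cen",q.mean(0))
    for i in range(4):
        e=q[(i+1)%4]-q[i];print(np.linalg.norm(e).round(1),np.degrees(np.arctan2(e[1],e[0])).round(1))
```

```text
scene [[465.83678368146013, -352.51999851085], [439.53817302821653, -299.9839114894914], [472.3329423988738, -284.91929886523974], [498.50188621167786, -334.4050440723372]] cen [ 469.1 -318. ]
58.8 116.6
36.1 24.7
56.0 -62.1
37.4 -151.0
side [[466.70469517389296, -352.90628076241416], [437.06720774424946, -302.30688944054], [471.9132867630823, -283.8705885030755], [499.84690281817234, -335.48858944529826]] cen [ 468.9 -318.6]
58.6 120.4
39.4 27.9
58.7 -61.6
37.4 -152.3
```

>>> step_arm(rows=[[0.02575,0,-0.02525,0],[0.02575,0,-0.02525,0],[0.02575,0,-0.02525,0],[0.02575,0,-0.02525,0],[0.02575,0,-0.02525,0],[0.02575,0,-0.02525,0],[0.02575,0,-0.02525,0],[0.02575,0,-0.02525,0]], grip=0)

```text
time_s: 15.95
ee_pos: [471.9, -247.4, 216.3]
tool_rot: [-1.469, 0.659, -0.656]
force: [0.6, -0.1, -0.1]
grip_width: 68.5
```

>>> step_arm(rows=[[0.02575,0,-0.02525,0],[0.02575,0,-0.02525,0],[0,0,0,6.92],[0,0,0,6.92],[0,0,0,6.92],[0,0,0,6.92],[0,0,0,6.92],[0,0,0,6.92]])

```text
time_s: 16.62
ee_pos: [469.1, -317.6, 216.0]
tool_rot: [-1.209, 1.212, -1.208]
force: [0.4, -0.2, 0.2]
grip_width: 92.9
```

>>> step_arm(rows=[[0,0,0,6.92],[0,0,0,6.92],[0,0,0,6.92],[0,0,0,6.92],[0,0,0,6.92],[0,0,0,6.92],[0,0,0,6.92],[0,0,0,6.92]])

```text
time_s: 17.28
ee_pos: [469.1, -317.6, 216.1]
tool_rot: [-0.586, 1.879, -1.876]
force: [-0.5, -0.8, -0.3]
grip_width: 93.1
```

>>> step_arm(rows=[[0,0,0,6.92],[0,0,0,0],[0,0,0,0],[0,0,0,0]])

```text
time_s: 17.62
ee_pos: [469.3, -317.7, 216.9]
tool_rot: [-0.49, 1.947, -1.945]
force: [0.3, 0.1, 0.2]
grip_width: 92.5
```

Run:
```python
from h import *
to([469,-318,12],-62)
c=capture("wrist");cv2.imwrite("pics/w5.png",c["img"][:,:,::-1])
for r in place_of("wrist","heatsink")[:4]:
    v,u=r["position"]; print(r["conf"],[u,v],atz(c,u,v,0).round(1))
for R in regions_of("wrist","heatsink")[:4]:
    col=c["img"][R["region"]].mean(0)
    if col[1]<60: continue
    ct=max(cv2.findContours(R["region"].astype(np.uint8),0,2)[0],key=cv2.contourArea);print(R["conf"],R["box"])
    q=cv2.approxPolyDP(ct,2.5,True)[:,0];print([(p.tolist(),atz(c,*p,40)[:2].round(0).tolist()) for p in q])
# predicted top corners
a=np.radians(118);e=np.array([np.cos(a),np.sin(a)]);n=np.array([-e[1],e[0]])
print(proj(c,[[*(np.array([469,-318])+sx*20*n+sy*30*e),40] for sx,sy in((1,1),(1,-1),(-1,-1),(-1,1))]).round(0).tolist())
```

```text
t 17.6167 pos [ 469.3 -317.7  216.9] jaw -61.75 tilt [ 0.    -1.    -0.001] F [0.3 0.1 0.2] w 92.51069618272747 j [-0.64 -0.12  1.68 -0.    1.58  0.44]
shift tool [  0.3 204.9   0.3] len 204.9 roll deg 0.25
0.88 [245.4, 134.7] [ 478.9 -214.     0. ]
0.65 [258.5, 243.9] [ 353.9 -292.5   -0. ]
0.56 [314.2, 181.0] [ 468.  -318.5    0. ]
0.67 [290.6, 165.6, 48.5, 40.7]
[([337, 168], [500.0, -331.0]), ([291, 166], [477.0, -283.0]), ([289, 201], [439.0, -300.0]), ([303, 204], [443.0, -316.0]), ([336, 202], [464.0, -350.0])]
[[289.0, 202.0], [339.0, 203.0], [340.0, 169.0], [289.0, 169.0]]
```

View pics/w5.png

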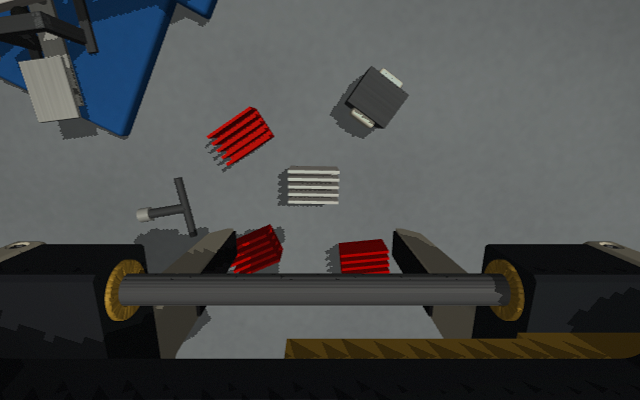

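Wrist view: the silver heatsink spans px (289..339, 167..203), centred and square with the jaws. The reds are clear of the finger paths.

>>> step_arm(rows=[[0,0.036,0,0],[0,0.036,0,0],[0,0.036,0,0],[0,0.036,0,0],[0,0.036,0,0],[0,0.015,0,0],[0,0.01,0,0],[0,0,0,0]])

```text
time_s: 18.43
ee_pos: [468.7, -317.3, 10.8]
tool_rot: [-0.489, 1.95, -1.946]
force: [1.2, -0.3, -0.0]
grip_width: 93.1
```

>>> step_arm(rows=[[0,0,0,0],[0,0,0,0],[0,0,0,0],[0,0,0,0],[0,0,0,0],[0,0,0,0],[0,0,0,0],[0,0,0,0]], grip=255, force=20)

```text
time_s: 19.1
ee_pos: [469.6, -317.9, 13.2]
tool_rot: [-0.485, 1.948, -1.949]
force: [-2.7, 1.9, 5.3]
grip_width: 59.7
```

```bash
python3 -c "
from h import *
to([469,-318,12],-62)"
```

```text
t 19.1 pos [ 469.6 -317.9   13.2] jaw -62.0 tilt [-0. -1.  0.] F [-2.7  1.9  5.3] w 59.74421130539466 j [-0.64  0.02  1.89  0.    1.23  0.44]
shift tool [ 0.6  1.2 -0.2] len 1.4 roll deg 0.0
```

>>> step_arm(rows=[[0,-0.015,0,0],[0,-0.03,0,0],[0,-0.04,0,0],[0,-0.04,0,0],[0,-0.04,0,0],[0,-0.04,0,0],[-0.0117,0,-0.0126,0],[-0.02,0,-0.021,0]])

```text
time_s: 19.77
ee_pos: [481.9, -274.7, 220.4]
tool_rot: [-0.481, 1.945, -1.952]
force: [0.7, 0.9, -3.1]
grip_width: 59.5
```

>>> step_arm(rows=[[-0.025,0,-0.02625,0],[-0.025,0,-0.02625,0],[-0.025,0,-0.02625,0],[-0.025,0,-0.02625,0],[-0.025,0,-0.02625,0],[-0.025,0,-0.02625,0],[-0.025,0,-0.02625,0],[-0.025,0,-0.02625,0]])

```text
time_s: 20.43
ee_pos: [559.7, 7.9, 217.6]
tool_rot: [-0.486, 1.948, -1.948]
force: [0.1, -1.3, -1.1]
grip_width: 59.9
```

>>> step_arm(rows=[[0,0,0,6.63],[0,0,0,6.63],[0,0,0,6.63],[0,0,0,6.63],[0,0,0,0],[0,0,0,0]])

```text
time_s: 20.93
ee_pos: [559.6, 6.0, 217.5]
tool_rot: [-0.033, 2.207, -2.207]
force: [-0.2, -0.2, -1.2]
grip_width: 59.9
```

Run:
```python
from h import *
to([560,6,230],-88.5)
c=capture("wrist");np.save("pics/w6.npy",np.array([c],dtype=object),allow_pickle=True);cv2.imwrite("pics/w6.png",cv2.resize(c["img"][60:320,120:520,::-1],None,fx=2,fy=2,interpolation=2))
for q,z in(("pivot",70),("handle",100),("nest",20),("jig",0)):
  for r in place_of("wrist",q)[:1]:
    v,u=r["position"]; print(q,r["conf"],[u,v],atz(c,u,v,z).round(1))
```

```text
t 20.9333 pos [559.6   6.  217.5] jaw -88.31 tilt [ 0. -1. -0.] F [-0.2 -0.2 -1.2] w 59.90313567440913 j [-0.03 -0.14  1.69  0.    1.58  1.51]
shift tool [ -0.4 -12.5   0. ] len 12.5 roll deg 0.19
pivot 0.92 [409.4, 150.8] [605.6 -92.3  70. ]
nest 0.63 [316.7, 122.1] [632.4   5.2  20. ]
jig 0.73 [298.0, 124.8] [628.7  28.3   0. ]
```

View pics/w6.png

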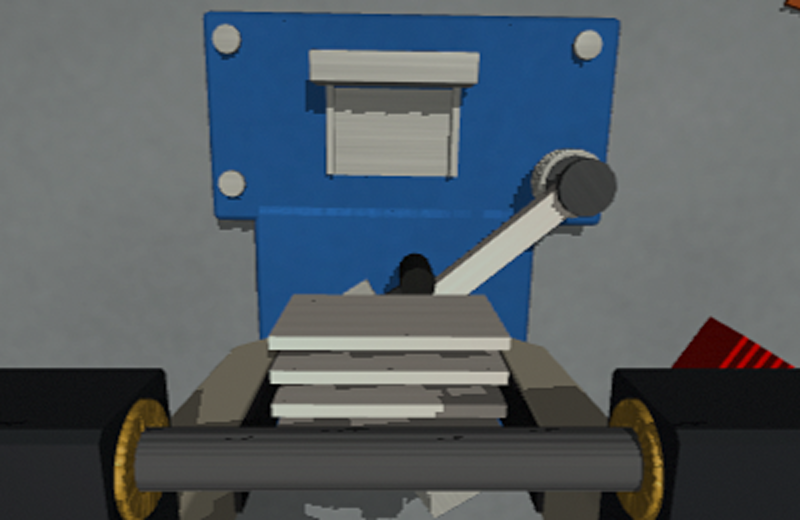

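Wrist view: the arm stays cocked at the right, and the nest rails are at crop columns 335 and 450. The fence top front edge runs from (309,83) to (479,82). The heatsink is held square.

Run:
```python
from h import *
np.set_printoptions(precision=2,suppress=True)
c=np.load("pics/w6.npy",allow_pickle=True)[0]
f=lambda x,y,z:atz(c,120+x/2,60+y/2,z)
for k,a in dict(fL=(309,83,50),fR=(479,83,50),fLt=(309,50,50),fRt=(479,53,50),railLtop=(334,88,26),railLbot=(335,174,26),railRtop=(453,88,26),railRbot=(449,176,26),hsL=(269,342,0),hsR=(511,342,0)).items(): print(k,f(*a).round(1))
# candidate overlay residuals: joint fit yaw
P=[((309,83),(22,25,50)),((479,82),(22,-65,50)),((335,174),(None,14.5,26)),((449,176),(None,-54.5,26))]
to([560,6,230],-88.5)
# held heatsink top at z=TCPz-13+40
s=arm.state();z=s["ee_pos"][2]-13+40
print("held top front edge",f(268,343,z),f(511,343,z))
```

```text
fL [651.8  51.2  50. ]
fR [654.6 -39.6  50. ]
fLt [668.4  51.2  50. ]
fRt [669.6 -38.6  50. ]
railLtop [651.3  40.   26. ]
railLbot [602.6  39.   26. ]
railRtop [653.4 -28.3  26. ]
railRbot [603.5 -28.8  26. ]
hsL [486.2  85.4   0. ]
hsR [491.2 -80.1   0. ]
t 21.1833 pos [559.6   6.  217.6] jaw -88.41 tilt [ 0. -1. -0.] F [-0.4  0.7 -1. ] w 60.10663205990853 j [-0.03 -0.14  1.69  0.    1.58  1.51]
shift tool [ -0.4 -12.4  -0. ] len 12.4 roll deg 0.09
held top front edge [575.59  36.48 244.62] [577.41 -23.84 244.62]
```

>>> step_arm(rows=[[-0.0225,0,0.0009,0],[-0.0225,0,0.0009,0],[-0.0224,0,0.0009,0],[0,0.035,0,0],[0,0.04,0,0],[0,0.04,0,0],[0,0.04,0,0],[0,0,0,0]])

```text
time_s: 21.85
ee_pos: [623.2, 5.1, 54.3]
tool_rot: [-0.042, 2.214, -2.213]
force: [-1.3, 0.8, -2.7]
grip_width: 60.2
```

Run:
```python
from h import *
to([627,5.2,33],-88.4)
c=capture("wrist");cv2.imwrite("pics/w7.png",cv2.resize(c["img"][60:320,120:520,::-1],None,fx=2,fy=2,interpolation=2))
```

```text
t 21.85 pos [623.2   5.1  54.3] jaw -88.45 tilt [ 0.011 -1.    -0.001] F [-1.3  0.8 -2.7] w 60.182497336870895 j [-0.03  0.1   1.73 -0.    1.32  1.51]
shift tool [-4.  21.3  0.1] len 21.7 roll deg -0.05
```

View pics/w7.png

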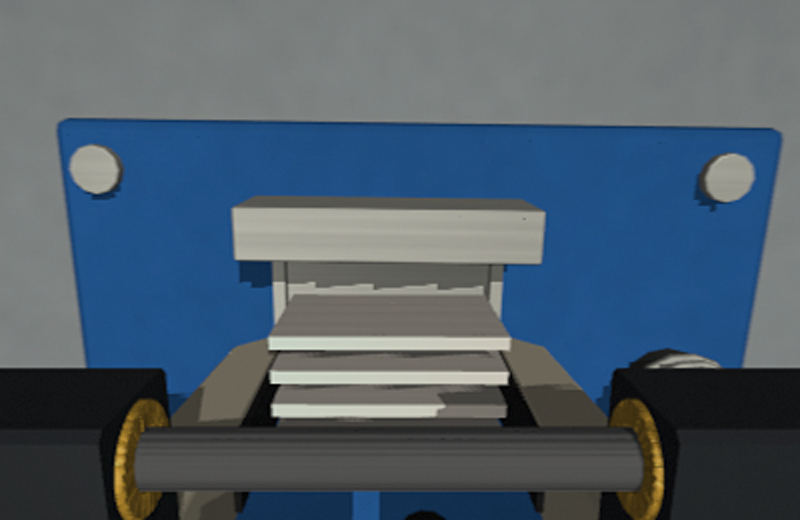

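>>> step_arm(rows=[[0,0.01,-0.0008,0],[0,0.01,0,0],[0,0.004,0,0],[0,0,0,0],[0,0,0,0]])

```text
time_s: 22.32
ee_pos: [627.4, 5.9, 39.5]
tool_rot: [-0.028, 2.208, -2.208]
force: [0.8, -0.6, -0.8]
grip_width: 60.2
```

```bash
python3 -c "
from h import *
to([627,6,33],-88.4)"
```

```text
t 22.3167 pos [627.4   5.9  39.5] jaw -88.51 tilt [-0.001 -1.     0.   ] F [ 0.8 -0.6 -0.8] w 60.21220195065914 j [-0.03  0.12  1.74 -0.    1.29  1.51]
shift tool [ 0.4  6.5 -0.1] len 6.5 roll deg -0.11
```

>>> step_arm(rows=[[0,0.003,0,0],[0,0.002,0,0],[0,0.001,0,0],[0,0,0,0],[0,0,0,0]])

```text
time_s: 22.73
ee_pos: [627.3, 5.9, 33.3]
tool_rot: [-0.028, 2.208, -2.208]
force: [-2.8, 0.8, 5.1]
grip_width: 60.2
```

>>> step_arm(rows=[[0,0,0,0],[0,0,0,0],[0,0,0,0],[0,0,0,0],[0,0,0,0],[0,0,0,0]], grip=50)

```text
time_s: 23.23
ee_pos: [627.1, 5.9, 32.6]
tool_rot: [-0.029, 2.209, -2.208]
force: [-0.3, -0.4, 0.1]
grip_width: 75.1
```

>>> step_arm(rows=[[0,-0.01,0,0],[0,-0.02,0,0],[0,-0.03,0,0],[0,-0.04,0,0],[0,-0.04,0,0],[0,-0.04,0,0],[0,0,0,0],[0,0,0,0]])

```text
time_s: 23.9
ee_pos: [627.9, 5.9, 216.2]
tool_rot: [-0.023, 2.206, -2.206]
force: [0.6, -0.2, -0.3]
grip_width: 74.8
```

>>> step_arm(rows=[[0.035,0,0,0],[0.035,0,0,0],[0,0,0,0],[0,0,0,0],[0,0,0,0],[0,0,0,0]])

```text
time_s: 24.4
ee_pos: [557.6, 4.1, 212.1]
tool_rot: [-0.029, 2.209, -2.209]
force: [0.0, -0.2, 0.4]
grip_width: 75.1
```

Run:
```python
from h import *
to([440,-32,200],-88.4)
c=capture("wrist");np.save("pics/w8.npy",np.array([c],dtype=object),allow_pickle=True);cv2.imwrite("pics/w8.png",cv2.resize(c["img"][60:320,120:520,::-1],None,fx=2,fy=2,interpolation=2))
```

```text
t 24.4 pos [557.6   4.1 212.1] jaw -88.52 tilt [ 0.001 -1.    -0.   ] F [ 0.  -0.2  0.4] w 75.10458875682349 j [-0.04 -0.14  1.7   0.    1.58  1.51]
shift tool [118.5  12.2  33. ] len 123.6 roll deg -0.12
```

View pics/w8.png

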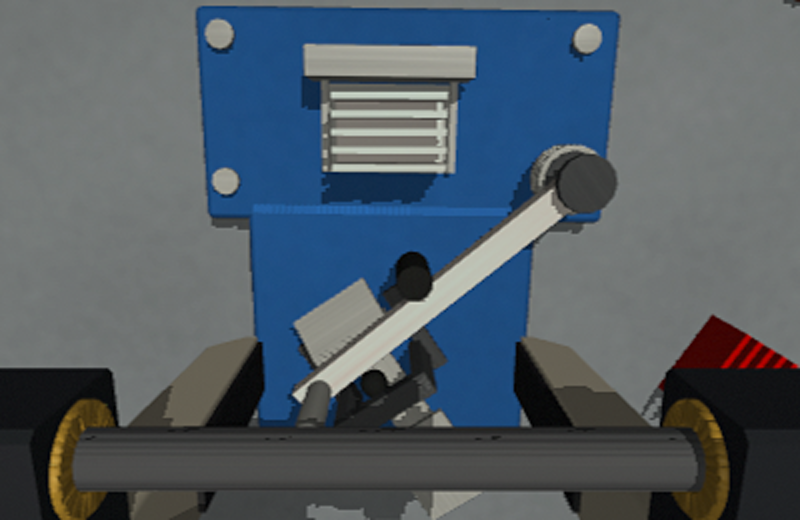

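Wrist view: the heatsink sits between the rails (crop cols 330..448, rails 322..457), about 6 mm off the fence. The arm is still cocked. That was my 12th and last view, so checks are numeric from here.

>>> step_arm(rows=[[0.0314,0,0.0082,0],[0.0314,0,0.0082,0],[0.0314,0,0.0082,0],[0.0313,0,0.0082,0],[0,0,0,0],[0,0,0,0],[0,0,0,0],[0,0,0,0]], grip=255)

```text
time_s: 25.12
ee_pos: [433.3, -31.8, 212.4]
tool_rot: [-0.03, 2.209, -2.208]
force: [0.0, 0.0, 0.1]
grip_width: 26.0
```

Run:
```python
from h import *
np.set_printoptions(precision=1,suppress=True)
c=np.load("pics/w8.npy",allow_pickle=True)[0]
f=lambda x,y,z:atz(c,120+x/2,60+y/2,z)
print("top",f(330,90,60),f(448,89,60),f(322,168,60),f(450,168,60),"fence",f(304,77,50),f(476,77,50))
to([433,-32,80])
for n in("scene","side"):
    c=capture(n)
    for R in regions_of(n,"trigger")[:1]:
        ct=max(cv2.findContours(R["region"].astype(np.uint8),0,2)[0],key=cv2.contourArea)
        print(n,R["conf"],[(p.tolist(),atz(c,*p,61)[:2].round(0).tolist()) for p in cv2.approxPolyDP(ct,2,True)[:,0]])
    for r in place_of(n,"nest")[:1]+place_of(n,"heatsink")[:4]:
        v,u=r["position"];print(r["conf"],atz(c,u,v,20))
```

```text
top [645.6  36.2  60. ] [647.7 -24.1  60. ] [606.3  40.3  60. ] [608.1 -27.2  60. ] fence [652.4  50.8  50. ] [654.8 -39.4  50. ]
t 25.1167 pos [433.3 -31.8 212.4] jaw -88.5 tilt [ 0. -1. -0.] F [0.  0.  0.1] w 25.962018050624113 j [-0.1 -0.4  1.9  0.   1.6  1.4]
shift tool [  0.2 132.4   0.2] len 132.4 roll deg None
scene 0.85 [([291, 173], [400.0, -32.0]), ([284, 183], [429.0, -61.0]), ([297, 192], [470.0, -32.0]), ([302, 192], [474.0, -18.0]), ([306, 183], [447.0, 1.0])]
0.75 [636.6   5.5  20. ]
0.81 [625.1   4.3  20. ]
0.74 [ 375.6 -284.2   20. ]
0.71 [ 422.6 -413.7   20. ]
0.68 [ 478.8 -208.6   20. ]
side 0.76 [([305, 200], [487.0, -12.0]), ([303, 198], [485.0, -1.0]), ([297, 203], [462.0, -17.0]), ([286, 201], [438.0, 3.0]), ([274, 210], [397.0, -23.0]), ([274, 213], [394.0, -35.0]), ([282, 219], [405.0, -66.0]), ([289, 220], [420.0, -76.0]), ([304, 206], [475.0, -36.0])]
0.76 [637.9  27.9  20. ]
0.89 [627.1   5.3  20. ]
0.87 [ 401.8 -435.2   20. ]
0.68 [ 472.8 -239.    20. ]
0.59 [ 345.5 -301.7   20. ]
```

>>> step_arm(rows=[[0,0.034,0,0],[0,0.036,0,0],[0,0.036,0,0],[0,0.03,0,0],[0,0.005,0,0],[0,0,0,0],[0,0,0,0]])

```text
time_s: 26.1
ee_pos: [433.1, -32.0, 73.3]
tool_rot: [-0.027, 2.208, -2.208]
force: [0.3, -0.0, 0.4]
grip_width: 0.7
```

>>> step_arm(rows=[[0,0.003,0,0],[0,0.003,0,0],[0,0.003,0,0],[0,0.003,0,0],[0,0,0,0]])

```text
time_s: 26.52
ee_pos: [432.7, -32.0, 59.7]
tool_rot: [-0.028, 2.208, -2.208]
force: [1.3, 1.3, 3.0]
grip_width: -0.1
```

Contact with the paddle at about 61 mm, as expected. I'll press on to z about 50.

>>> step_arm(rows=[[0,0.002,0,0],[0,0.002,0,0],[0,0.002,0,0],[0,0.002,0,0],[0,0.002,0,0],[0,0.001,0,0],[0,0,0,0],[0,0,0,0]])

```text
time_s: 27.18
ee_pos: [432.7, -32.0, 48.9]
tool_rot: [-0.028, 2.208, -2.208]
force: [1.6, -0.7, 3.9]
grip_width: 0.4
```

Run:
```python
from h import *
to([433,-32,49.5])
for n in("scene","side"):
    c=capture(n)
    for r in place_of(n,"handle")[:1]:
        v,u=r["position"];print(n,r["conf"],atz(c,u,v,100))
```

```text
t 27.1833 pos [432.7 -32.   48.9] jaw -88.52 tilt [-0. -1.  0.] F [ 1.6 -0.7  3.9] w 0.36572895663279065 j [-0.13 -0.34  2.14 -0.    1.34  1.41]
shift tool [-0.3 -0.6 -0. ] len 0.7 roll deg None
scene 0.73 [580.54620393  82.92127423 100.        ]
side 0.78 [572.38432936  75.35183511 100.        ]
```

The arm snapped shut: the handle is near x = 579, where an angle of 0.12 puts it. Retreating.

>>> step_arm(rows=[[0,-0.005,0,0],[0,-0.01,0,0],[0,-0.02,0,0],[0,-0.035,0,0],[0,-0.035,0,0],[0,-0.035,0,0],[0,-0.02,0,0],[0,0,0,0]])

```text
time_s: 28.05
ee_pos: [433.4, -32.1, 214.0]
tool_rot: [-0.022, 2.205, -2.207]
force: [0.9, -0.9, 0.7]
grip_width: 0.6
```

>>> step_arm(rows=[[-0.03,0,-0.01,0],[-0.04,0,-0.01,0],[-0.04,0,-0.01,0],[0,0,0,0],[0,0,0,0],[0,0,0,0]])

```text
time_s: 28.55
ee_pos: [541.1, 0.9, 208.2]
tool_rot: [-0.031, 2.209, -2.209]
force: [0.1, 0.1, 0.7]
grip_width: 0.4
```

Run:
```python
from h import *
np.set_printoptions(precision=1,suppress=True)
to([433,-32,200])
for n in("wrist","scene","side"):
    c=capture(n)
    for q,z in(("handle",100),("nest",20),("heatsink",20),("pivot",70)):
        for r in place_of(n,q)[:(4 if q=="heatsink" else 1)]:
            v,u=r["position"];p=atz(c,u,v,z)
            if p[1]>-150: print(n,q,r["conf"],p)
    for R in regions_of(n,"heatsink")[:5]:
        col=c["img"][R["region"]].mean(0)
        if col[1]>55:
            ct=max(cv2.findContours(R["region"].astype(np.uint8),0,2)[0],key=cv2.contourArea)
            print(n,"hs",[(p.tolist(),atz(c,*p,60)[:2].round(0).tolist()) for p in cv2.approxPolyDP(ct,1.5,True)[:,0]])
    for R in regions_of(n,"trigger")[:1]:print(n,"trig box",R["box"],R["conf"])
c=capture("wrist");cv2.imwrite("pics/w9.png",c["img"][:,:,::-1])
```

```text
t 28.55 pos [541.1   0.9 208.2] jaw -88.5 tilt [ 0. -1. -0.] F [0.1 0.1 0.7] w 0.4155105238724937 j [-0.1 -0.2  1.7 -0.   1.6  1.5]
shift tool [108.9   8.3  30.1] len 113.3 roll deg None
wrist handle 0.63 [581.   83.2 100. ]
wrist heatsink 0.8 [634.4   5.1  20. ]
wrist pivot 0.62 [605.5 -92.   70. ]
wrist hs [([283, 80], [652.0, 35.0]), ([285, 85], [648.0, 33.0]), ([283, 91], [642.0, 35.0]), ([286, 95], [638.0, 32.0]), ([286, 98], [635.0, 32.0]), ([283, 100], [633.0, 35.0]), ([286, 104], [630.0, 32.0]), ([283, 109], [625.0, 35.0]), ([286, 113], [621.0, 32.0]), ([283, 119], [615.0, 35.0]), ([285, 121], [613.0, 33.0]), ([339, 122], [614.0, -23.0]), ([341, 120], [616.0, -25.0]), ([339, 116], [620.0, -22.0]), ([341, 109], [626.0, -24.0]), ([339, 106], [629.0, -22.0]), ([342, 102], [633.0, -25.0]), ([340, 98], [637.0, -23.0]), ([342, 94], [641.0, -24.0]), ([342, 80], [654.0, -24.0])]
wrist trig box [264.8, 187.0, 52.1, 42.2] 0.8
scene handle 0.79 [576.9  85.  100. ]
scene nest 0.57 [639.7  12.1  20. ]
scene heatsink 0.69 [647.9   4.4  20. ]
scene pivot 0.97 [607.8 -96.   70. ]
scene hs [(
[... 974 characters left out ...]
.0, 101.0]), ([355, 220], [601.0, 100.0]), ([348, 218], [590.0, 84.0]), ([351, 215], [583.0, 95.0]), ([349, 210], [567.0, 94.0]), ([350, 204], [549.0, 103.0]), ([347, 203], [543.0, 96.0]), ([345, 210], [564.0, 83.0]), ([342, 210], [561.0, 75.0])]
scene trig box [284.2, 175.5, 46.5, 39.8] 0.69
side handle 0.9 [578.   63.8 100. ]
side nest 0.92 [645.1  30.   20. ]
side heatsink 0.82 [634.5   8.7  20. ]
side pivot 0.69 [600.8 -98.4  70. ]
side hs [([347, 182], [629.0, 28.0]), ([346, 188], [613.0, 1.0]), ([354, 198], [613.0, -50.0]), ([360, 199], [626.0, -60.0]), ([362, 196], [637.0, -50.0]), ([361, 188], [652.0, -14.0]), ([354, 181], [649.0, 25.0])]
side trig box [273.8, 193.8, 40.1, 26.0] 0.69
```

```bash
python3 -c "
from h import *
print(arm.finish_job(),arm.state()['time_s'])"
```

```text
the job is handed in; nothing more can be done
the job is handed in; nothing more can be done
```

The heatsink is clamped in the jig and the job is handed in; the interface gives no verdict. It took about 29 s of the 72 s allowed.

- **Cocking:** I caged the handle between the fingers and pulled it in small steps, never above about 14 N. An ease-back test at about 0.66 rad showed the arm was not yet caught. I went on to about 0.70 rad, and there the pull dropped to 0 on easing back, so the catch was holding.
- **Placing:** I set the silver heatsink down between the rails, about 6 mm from the fence, and released it. The red look-alikes were left alone.
- **Clamping:** I pressed the paddle down about 12 mm; the arm snapped shut and I withdrew the hand.

**Last checks:**
- **Heatsink:** in the wrist camera it spans x = 613 to 653 mm against the fence at about 653 mm. Its yaw is about 0.034 rad against 0.03 for the fence, and it sits within about 1 mm of the middle between the rails.
- **Arm:** the handle position puts it at about 0.12 rad.
- **Trigger:** it appears in the same place in the pictures as before pressing.
- **Hand:** it is clear, with the wrist force near 0.

**Disagreements:** some single-camera estimates were off by 10 to 20 mm, namely the scene heatsink x and the side handle and nest y. I trusted the closer wrist view. I did not check the final picture by eye, because my 12 views were used up.

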